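# Send a parts bin home and latch its lane

## Task

One of the two blue parts bins has been left standing out of its steel lane. With the fingertips, push that bin back along its lane until it is fully home against the back stop, then push the lane's ball-ended lever over past its centre so that it snaps down across the mouth in front of the bin. Do not lift the bin, and leave the other bin, its lever and everything standing around as they are.

Things in the scene. Friction and masses are not known exactly. Their poses are not given: they have to be found in the camera images.
- lane_a: Steel lane A, fixed: tray 275 mm long (x), 150 wide (y), 4 thick; side rails along x, 30 mm high, inner faces at y = +-59 mm; back stop 50 mm high, its near face at x = +130 mm. The mouth faces -x, to the robot. Origin: centre of the underside, on the bench. Lever pivot at (-55, +80, 45) mm. Its bin stands out; it may be the left or right lane.
- bin_a: Blue open plastic bin of lane A, loose, 160 mm long (x), 110 wide (y), about 0.5 kg with its steel bushes, which fill it to 30 mm. Front wall (-x) 55 mm high, back wall 80, 4 thick. Origin: centre of its underside. Slides along x, 4 mm play each side. Fully home = back wall on the stop, origin at lane x = +50 mm. Starts 50 to 90 mm out. If over 12 mm out, it blocks the lever.
- gate_a (a joint): Angle of lane A's lever, rad: 0 = up, leaning 35 degrees outwards (lane +y), knob 143 mm from the lane's centre line and 135 above the bench; 0.61 = upright; 2.18 = level across the mouth, pointing to -y. A spring drives it from its centre (about 1.0) to the nearer end; some 2 N at the knob push it over. It starts at 0.
- gate_a_knob (a point): Centre of the black ball knob (26 mm across) at the end of lane A's lever, 110 mm from the pivot axis; the lever is a 10 mm round steel bar.
- gate_a_pivot (a point): Pivot of lane A's lever, 45 mm above the bench. Its axis runs along the lane's x, so the lever swings across the lane in the upright plane at lane x = -55 mm.
- lane_b: Steel lane B, fixed: tray 275 mm long (x), 150 wide (y), 4 thick; side rails along x, 30 mm high, inner faces at y = +-59 mm; back stop 50 mm high, its near face at x = +130 mm. The mouth faces -x, to the robot. Origin: centre of the underside, on the bench. Lever pivot at (-55, +80, 45) mm. Its bin is home and lever down: leave it.
- bin_b: Blue open plastic bin of lane B, loose, 160 mm long (x), 110 wide (y), about 0.5 kg with its black rubber rollers, which fill it to 30 mm. Front wall (-x) 55 mm high, back wall 80, 4 thick. Origin: centre of its underside. Slides along x, 4 mm play each side. Fully home = back wall on the stop, origin at lane x = +50 mm. It is already home: leave it.
- gate_b (a joint): Angle of lane B's lever, rad: 0 = down, level across its mouth, as it starts; -2.18 = up and open. It is the same lever as lane A's, but counted from its shut position. Leave it.
- wheel: Bystander, loose: black rubber wheel lying flat, 80 mm across, 34 mm high. Origin: centre of its underside.
- carton: Bystander, loose: small cardboard carton, 80 x 70 x 55 mm high. Origin: centre of its underside.
- can: Bystander, loose: upright can, 60 mm across, 90 mm high. Origin: centre of its underside.
Things that resemble listed ones, but are neither listed nor needed, are in the scene too. What is shaped like the bin_a but yellow is not meant.

How it is judged:
By the outcome, as a careful person would: the job done as asked, in the order asked, and still so for the second after the job is handed in, with the robot touching nothing.
It also fails if it takes over 45 s, if anything falls off the work surface, if the arm or the gripper's body presses on something with over 40 N, if the wrist force passes 120 N, or if a joint passes its speed limit or range.

## Robot

A 7-joint arm with a two-finger parallel gripper is mounted at the origin on the work surface. World frame = base frame: x ahead of the robot, y to its left, z up, the work surface at z = 0. Lengths are in m, angles in rad, forces in N, time in s.
With the tool pointing down it reaches from about 0.425 to 0.875 m from the base axis. Payload 4.7 kg.
Tool frame: the origin (TCP) lies at the very end of the fingers, on their centre line; the grasp point (between the pads) lies ctrl.pinch_z behind it (ctrl.pinch_z is the distance from the TCP to the grasp point, in m); x points along the fingers, y is the direction in which the jaws open and shut, and the axes are right-handed (so a half turn about x gives the same grasp; the last joint's range is limited). The gripper opens to 87 mm and grips with 3 to 60 N. Pads are 19 mm wide; open, the fingers measure 117 mm over their backs; the gripper's body (75 mm by 190 mm) begins 51 mm behind the grasp point.
Start: joints at [-1.116, 0.321, -0.07, 1.45, 0.023, 1.371, -0.057], TCP at [0.277, 0.588, 0.223] pointing down, gripper open.
Joint ranges: [-2.86, 2.86], [-0.3, 2.09], [-1.38, 1.24], [0.06, 2.45], [-1.56, 4.7], [0.09, 2.05], [-2.69, 2.69]. Speed limits (rad/s): [2.57, 2.57, 3.14, 3.14, 3.14, 3.14, 3.14].

## Interface

Orientations are given as a rotation vector (axis times angle).
In Python, from bench import get_state, get_image, camera_info, order, ctrl gives the robot as it stands.
- The arm moves only by the tool jog_arm, never from a script. Its arguments are lists of equal length, an entry for each row: "claw": the finger opening in mm, from 0 to 87; "xyz": the shift along the tool's x, y, z in mm, a list of three; "roll": the turn about the tool's x in degrees. In form: {"claw": [claw, ...], "xyz": [[tx, ty, tz], ...], "roll": [roll, ...]}. A call has 1 to 5 rows; each row is the pose to reach, as a shift and turn from the pose measured when the call began, along the tool's axes at that moment; what a row does not reach only later rows make up. A row lasts 1/10 s, in which the tool goes at most 50 mm and 8.59 degrees, less where a joint would pass 70% of its speed; a pose out of reach is approached as far as the arm can. A call with a gripper value outside its range is refused whole. The fingers move at their own pace and stop on an object; "force" is the grip in N (left out, the last holds). Time passes only in rows, so rows that repeat a pose let the fingers close. It gives the time, the measured TCP pose, the force and the opening at its end, in the units of the state.
- get_state(): the state, without advancing time (a new reading comes with each control period).
- get_image(name): name is "side" or "top"; returns (picture, depth): 420x560x3 uint8, red, green, blue; 420x560 float32, m along the optical axis (not along the pixel's ray), 0 where there is no reading.
- camera_info(name): a dict with "intrinsics" (3x3 intrinsics, pixels), "rvec" (rotation vector, rad) and "tvec" (3), from world to camera coordinates, as OpenCV has them. Camera axes: x right, y down, z forward; pixel columns grow to the right and rows downward; lengths in m; the calibration is good to about 2 mm. A picture is of the moment at which its call begins. camera_info takes no time and is no camera call.
- order.close_job(): hands the job in, once; it reports no verdict.
The state is a dict: "time": time; "joint_positions": joint angles; "qd": joint speeds; "joint_torque": joint torques, N m; "position": TCP position; "tool_rot": TCP orientation; "ft_force": force on the tool from outside, world axes, zero at the start; "torque": the same for the moment, N m; "grip_width": opening from 0.0 (shut) to 1.0 (fully open).
Only numpy, scipy, OpenCV 4.12 (cv2) and the standard library are available. Lean on these libraries where they do the work, as an engineer would, in place of code of your own. Each camera call takes 0.05 s, during which the arm holds its last target. There are 200 camera calls.

## Working session

There is one attempt and no reset: what is moved stays moved. The work goes in short steps, Python scripts to look and compute and a tool call to move; the robot and the scene stay as the last step left them, time stands still between calls to the robot, and variables do not carry over. Pictures are saved under pics/ and viewed, about 8 in all and at most 12, crops included, and the job is handed in when it is done.

Besides the shell and the picture viewer there is one more tool, called after "Emit:" by a JSON object that holds its "fn" and its "kwargs", one argument or row to a line. jog_arm: Moves the arm, as the interface text tells. Its arguments: {"type":"object","properties":{"claw":{"type":"array"},"xyz":{"type":"array"},"roll":{"type":"array"},"force":{"type":"number"}},"required":["claw","xyz","roll"]}

```bash
mkdir -p pics
cat > h.py <<'E'
import numpy as np, cv2
from bench import get_state, get_image, camera_info, order, ctrl
def cloud(name):
    im,d=get_image(name); c=camera_info(name); K=np.array(c["intrinsics"]);R=cv2.Rodrigues(np.array(c["rvec"],float))[0];t=np.array(c["tvec"],float).ravel()
    v,u=np.mgrid[:d.shape[0],:d.shape[1]]
    P=np.stack([(u-K[0,2])/K[0,0]*d,(v-K[1,2])/K[1,1]*d,d],-1)
    W=(P-t)@R; W[d==0]=np.nan
    return im,W
E
python3 - <<'E'
from h import *
for n in("side","top"):
    im,W=cloud(n); np.savez(n+"0.npz",im=im,W=W); cv2.imwrite(f"pics/{n}0.png",im[...,::-1])
s=get_state();print(s["time"],s["position"],s["tool_rot"],cv2.Rodrigues(np.array(s["tool_rot"],float))[0].round(3),s["ft_force"],ctrl.pinch_z)
E
```

```text
0.1 [0.27717024 0.5874107  0.22154644] [ 0.34435638  1.54328186 -0.34702641] [[-0.001  0.427  0.904]
 [-0.002  0.904 -0.427]
 [-1.    -0.002  0.   ]] [ 0.2340767  -0.32789012 -0.17443378] 0.0187
```

View pics/top0.png

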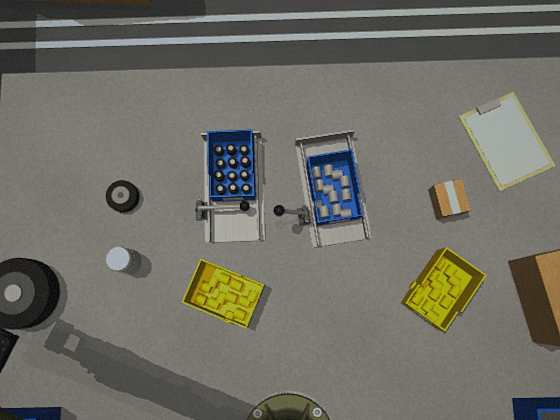

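View pics/side0.png

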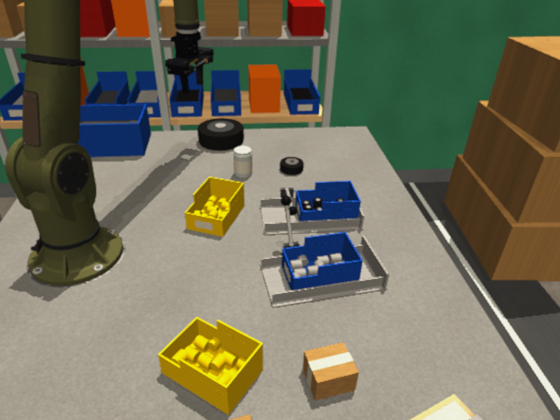

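Lane A is the right one in the top picture: its bin is at about (335,187), its knob at (280,211), and the lane's bottom edge at about (340,240). Lane B, at left, is shut. A yellow bin stands at about (225,293), and the arm lies out of the way.

Run:
```python
from h import *
f=np.load("top0.npz");im,W=f["im"],f["W"]
for p in [(280,211),(340,187),(305,215),(225,293),(440,290),(245,205),(450,200),(120,260)]: print(p,W[p[1],p[0]].round(3))
hsv=cv2.cvtColor(im,cv2.COLOR_RGB2HSV)
x,y,z=np.moveaxis(W,-1,0)
roi=np.zeros(x.shape,bool);roi[120:255,268:385]=1
# bin A
b=(roi&(hsv[...,0]>105)&(hsv[...,0]<130)&(hsv[...,1]>150)&(z>.04))
r=cv2.minAreaRect(W[b][:,:2].astype(np.float32)*1000);print("bin",r,cv2.boxPoints(r).round(0).tolist())
# rail tops and stop
s=roi&(hsv[...,1]<70)&(z>.022)&(z<.036);s[:,:295]=0
P=W[s]
t=roi&(z>.002)&(z<.06);t[:,:295]=0
q=W[t][:,:2].astype(np.float32)*1000
r=cv2.minAreaRect(q);print("lane",r,cv2.boxPoints(r).round(0).tolist(),len(P))
st=roi&(z>.043)&(z<.056)&(hsv[...,1]<70)&(x>np.nanmax(W[b][:,0])+.01);print("stop",st.sum(),np.nanmin(W[st],0),np.nanmax(W[st],0))
if st.sum()>5: print(cv2.fitLine(W[st][:,:2].astype(np.float32),cv2.DIST_L2,0,.01,.01).ravel())
k=roi&(z>.11);print("knob",k.sum(),np.nanmean(W[k],0),np.nanmax(W[k],0),np.nanmin(W[k],0))
```

```text
(280, 211) [0.524 0.003 0.148]
(340, 187) [ 0.607 -0.149  0.006]
(305, 215) [ 0.53  -0.056  0.049]
(225, 293) [0.348 0.144 0.015]
(440, 290) [ 0.343 -0.381  0.006]
(245, 205) [0.557 0.089 0.055]
(450, 200) [ 0.556 -0.406  0.056]
(120, 260) [0.428 0.378 0.091]
bin ((589.7089233398438, -86.18215942382812), (160.3270263671875, 195.5140838623047), 7.459168434143066) [[498.0, 0.0], [523.0, -194.0], [682.0, -173.0], [657.0, 21.0]]
lane ((611.9412231445312, -149.99163818359375), (231.54122924804688, 350.62322998046875), 88.24787139892578) [[433.0, -260.0], [784.0, -271.0], [791.0, -40.0], [440.0, -29.0]] 1422
stop 179 [ 0.71898263 -0.18563762  0.04342073] [ 0.74460485 -0.03981081  0.05449075]
[ 0.13190185 -0.9912628   0.73156035 -0.11216938]
knob 124 [0.52644576 0.00202572 0.13902803] [0.54008471 0.01650546 0.14985072] [ 0.51471074 -0.01972959  0.11056045]
```

```bash
cat >> h.py <<'E'
L0=np.array([.599,-.130]);YAW=np.arctan2(.132,.991)
c,s_=np.cos(YAW),np.sin(YAW);RL=np.array([[c,-s_],[s_,c]])
def lane(W): 
    P=W.copy();P[...,:2]=(W[...,:2]-L0)@RL;return P*1000
def plan(*pts):
    s=get_state();p=np.array(s["position"]);R=cv2.Rodrigues(np.array(s["tool_rot"],float))[0]
    pl=lane(p);print("t",round(s["time"],2),"tcp lane",pl.round(1),"tool yaw err deg",np.degrees(np.arctan2(R[1,1],R[0,1])-YAW).round(1)-90,"F",np.round(s["ft_force"],1))
    for q in pts:
        q=np.array(q,float)/1000;w=np.r_[RL@q[:2]+L0,q[2]]
        print(q*1000,"->",(R.T@(w-p)*1000).round(0))
E
python3 - <<'E'
from h import *
f=np.load("top0.npz");im,W=f["im"],f["W"];P=lane(W)
hsv=cv2.cvtColor(im,cv2.COLOR_RGB2HSV)
m=(hsv[...,0]>105)&(hsv[...,0]<130)&(hsv[...,1]>150)&(abs(P[...,1])<75)&(abs(P[...,0])<160)&(P[...,2]>3)
Q=P[m]
for a,b in((48,66),(70,92)):
    k=Q[(Q[:,2]>a)&(Q[:,2]<b)];print(a,np.percentile(k,[1,50,99],axis=0).round(0).tolist(),len(k))
fr=Q[(Q[:,2]>48)&(Q[:,2]<66)&(Q[:,0]<0)];print(np.histogram(fr[:,0],bins=range(-140,0,5)))
# rails
r=(hsv[...,1]<70)&(abs(P[...,1])<90)&(abs(P[...,0])<130)&(P[...,2]>24)&(P[...,2]<36)
print("rail y",np.histogram(P[r][:,1],bins=range(-90,91,6)))
t=(abs(P[...,1])<30)&(P[...,0]<-100)&(P[...,0]>-180);print("tray edge",[ (a,np.nanmedian(P[t&(abs(P[...,0]-a)<3)][:,2]).round(1)) for a in range(-160,-100,6)])
plan((-160,200,220),(-150,0,220),(-150,0,40))
E
```

```text
48 [[-83.0, -53.0, 48.0], [-28.0, -8.0, 58.0], [74.0, 56.0, 66.0]] 308
70 [[-26.0, -53.0, 70.0], [57.0, 2.0, 82.0], [76.0, 56.0, 88.0]] 281
(array([ 0,  0,  0,  0,  0,  0,  0,  0,  0,  0,  0, 68, 16,  9,  9,  7,  9,
        8,  7,  8,  4,  5,  8,  0,  5,  4,  2]), array([-140, -135, -130, -125, -120, -115, -110, -105, -100,  -95,  -90,
        -85,  -80,  -75,  -70,  -65,  -60,  -55,  -50,  -45,  -40,  -35,
        -30,  -25,  -20,  -15,  -10,   -5]))
rail y (array([  0,   0,   0,   0,  58,  37,   1,   0,  24,  51,  80,  80,  44,
        49,  77,  86,  96,  48,  30,  65,  77,  92,  54,   5,  46, 141,
         0,   0,   1,   4]), array([-90, -84, -78, -72, -66, -60, -54, -48, -42, -36, -30, -24, -18,
       -12,  -6,   0,   6,  12,  18,  24,  30,  36,  42,  48,  54,  60,
        66,  72,  78,  84,  90]))
tray edge [(-160, np.float64(-0.3)), (-154, np.float64(0.3)), (-148, np.float64(-0.0)), (-142, np.float64(-0.3)), (-136, np.float64(0.4)), (-130, np.float64(4.3)), (-124, np.float64(3.5)), (-118, np.float64(4.4)), (-112, np.float64(3.7)), (-106, np.float64(4.0))]
t 0.1 tcp lane [-224.3  753.6  221.5] tool yaw err deg -32.8 F [ 0.2 -0.3 -0.2]
[-160.  200.  220.] -> [   2. -430.  354.]
[-150.    0.  220.] -> [   3. -593.  471.]
[-150.    0.   40.] -> [ 183. -593.  471.]
```

Emit:
{"fn": "jog_arm", "kwargs": {
  "claw": [60,60,60,60,60],
  "xyz": [
    [0,-38,31],
    [0,-76,63],
    [0,-115,94],
    [0,-153,126],
    [0,-190,157]
  ],
  "roll": [-7,-14,-21,-27,-33]
}}

```text
time: 0.6
position: [0.3382, 0.3462, 0.2215]
tool_rot: [-0.111, 1.569, 0.108]
ft_force: [1.6, -0.4, 0.9]
grip_width: 0.707
```

```bash
python3 -c "
from h import *
plan((-150,200,220),(-140,0,220),(-140,0,35))"
```

```text
t 0.6 tcp lane [-195.6  506.5  221.5] tool yaw err deg 0.4000000000000057 F [ 1.6 -0.4  0.9]
[-150.  200.  220.] -> [   2. -307.   43.]
[-140.    0.  220.] -> [   2. -507.   52.]
[-140.    0.   35.] -> [ 187. -506.   52.]
```

Emit:
{"fn": "jog_arm", "kwargs": {
  "claw": [60,60,60,60,60],
  "xyz": [
    [0,-50,15],
    [0,-100,25],
    [0,-150,35],
    [0,-200,43],
    [0,-250,48]
  ],
  "roll": [0,0,0,0,0]
}}

```text
time: 1.1
position: [0.4189, 0.1102, 0.2217]
tool_rot: [-0.111, 1.569, 0.108]
ft_force: [1.2, -0.2, 0.1]
grip_width: 0.692
```

Emit:
{"fn": "jog_arm", "kwargs": {
  "claw": [60,60,60,60,60],
  "xyz": [
    [0,-50,2],
    [0,-100,3],
    [0,-150,4],
    [0,-200,4],
    [0,-250,4]
  ],
  "roll": [0,0,0,0,0]
}}

```text
time: 1.6
position: [0.457, -0.1366, 0.2221]
tool_rot: [-0.111, 1.568, 0.109]
ft_force: [1.1, 0.1, 0.1]
grip_width: 0.689
```

```bash
python3 -c "
from h import *
plan((-135,0,220),(-135,0,35),(-95,0,35),(-42,0,35))"
```

```text
t 1.6 tcp lane [-141.7   12.2  222.1] tool yaw err deg 0.4000000000000057 F [1.1 0.1 0.1]
[-135.    0.  220.] -> [  2. -12.   7.]
[-135.    0.   35.] -> [187. -12.   7.]
[-95.   0.  35.] -> [187. -12.  47.]
[-42.   0.  35.] -> [187. -13. 100.]
```

Emit:
{"fn": "jog_arm", "kwargs": {
  "claw": [60,60,60,60,60],
  "xyz": [
    [40,-12,9],
    [85,-12,9],
    [130,-12,9],
    [165,-12,9],
    [189,-12,9]
  ],
  "roll": [0,0,0,0,0]
}}

```text
time: 2.1
position: [0.4653, -0.1472, 0.0302]
tool_rot: [-0.11, 1.572, 0.109]
ft_force: [0.1, 0.7, 0.4]
grip_width: 0.688
```

Emit:
{"fn": "jog_arm", "kwargs": {
  "claw": [60,60,60,60,60],
  "xyz": [
    [0,0,10],
    [0,0,20],
    [0,0,30],
    [0,0,36],
    [0,0,42]
  ],
  "roll": [0,0,0,0,0]
}}

```text
time: 2.6
position: [0.5077, -0.1416, 0.0311]
tool_rot: [-0.11, 1.572, 0.109]
ft_force: [-7.1, -0.6, 4.9]
grip_width: 0.692
```

```bash
python3 -c "
from h import *
plan((-41,0,32),(-38,0,32))
im,W=cloud('top');P=lane(W);hsv=cv2.cvtColor(im,cv2.COLOR_RGB2HSV)
im2,_=cloud('side')
cv2.imwrite('pics/m1.png',np.hstack([cv2.resize(im[110:260,190:390],(400,300)),cv2.resize(im2[130:330,210:410],(300,300))])[...,::-1])
m=(hsv[...,0]>105)&(hsv[...,0]<130)&(hsv[...,1]>150)&(abs(P[...,1])<60)&(abs(P[...,0])<140)&(P[...,2]>70)&(P[...,2]<90);print(np.percentile(P[m],[5,50,95],axis=0))"
```

```text
t 2.6 tcp lane [-92.    0.6  31.1] tool yaw err deg 0.4000000000000057 F [-7.1 -0.6  4.9]
[-41.   0.  32.] -> [-1. -1. 51.]
[-38.   0.  32.] -> [-1. -1. 54.]
[[-16.12168519 -50.4209982   72.33640689]
 [ 72.77125398  36.67095337  82.36807198]
 [ 76.30116874  55.92823447  86.80297664]]
```

View pics/m1.png

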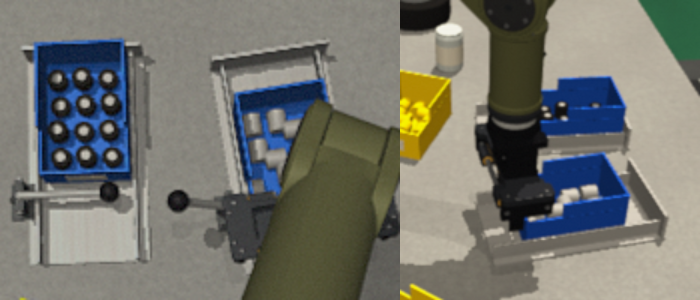

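The fingers are on the front wall (tool at about (540,210) in the side crop) and the gripper body clears the knob at (178,200) in the top crop. Now push on.

Emit:
{"fn": "jog_arm", "kwargs": {
  "claw": [60,60,60,60,60],
  "xyz": [
    [0,0,9],
    [0,0,18],
    [0,0,27],
    [0,0,35],
    [0,0,42]
  ],
  "roll": [0,0,0,0,0]
}}

```text
time: 3.2
position: [0.5481, -0.1359, 0.0303]
tool_rot: [-0.11, 1.575, 0.109]
ft_force: [-7.0, -1.4, 4.8]
grip_width: 0.69
```

Emit:
{"fn": "jog_arm", "kwargs": {
  "claw": [60,60,60,60,60],
  "xyz": [
    [0,0,3],
    [0,0,6],
    [0,0,8],
    [0,0,10],
    [0,0,10]
  ],
  "roll": [0,0,0,0,0]
}}

```text
time: 3.7
position: [0.5569, -0.1349, 0.0301]
tool_rot: [-0.109, 1.577, 0.108]
ft_force: [-4.8, -0.9, 2.7]
grip_width: 0.688
```

```bash
python3 -c "
from h import *
plan((-39,0,32))"
```

```text
t 3.7 tcp lane [-42.4   0.7  30.1] tool yaw err deg 0.29999999999999716 F [-4.8 -0.9  2.7]
[-39.   0.  32.] -> [-2. -1.  3.]
```

Emit:
{"fn": "jog_arm", "kwargs": {
  "claw": [60,60,60,60],
  "xyz": [
    [0,0,2],
    [0,0,4],
    [0,0,5],
    [0,0,5]
  ],
  "roll": [0,0,0,0]
}}

```text
time: 4.1
position: [0.5606, -0.1345, 0.03]
tool_rot: [-0.108, 1.58, 0.109]
ft_force: [-5.6, -0.8, 2.6]
grip_width: 0.694
```

Emit:
{"fn": "jog_arm", "kwargs": {
  "claw": [60,60,60,60],
  "xyz": [
    [0,0,2],
    [0,0,3],
    [0,0,4],
    [0,0,4]
  ],
  "roll": [0,0,0,0]
}}

```text
time: 4.5
position: [0.5606, -0.1345, 0.0297]
tool_rot: [-0.106, 1.587, 0.109]
ft_force: [-13.1, -0.0, 10.4]
grip_width: 0.692
```

Movement has stopped and the force is rising, so the bin is on the stop. I'll back off and rise.

Emit:
{"fn": "jog_arm", "kwargs": {
  "claw": [60,60,60,60,60],
  "xyz": [
    [0,0,-10],
    [0,0,-30],
    [0,0,-60],
    [0,0,-90],
    [0,0,-95]
  ],
  "roll": [0,0,0,0,0]
}}

```text
time: 5.0
position: [0.4637, -0.1479, 0.0313]
tool_rot: [-0.103, 1.588, 0.109]
ft_force: [0.0, 0.5, 0.0]
grip_width: 0.692
```

Emit:
{"fn": "jog_arm", "kwargs": {
  "claw": [0,0,0,0,0],
  "xyz": [
    [-45,0,0],
    [-90,0,0],
    [-135,0,0],
    [-180,0,0],
    [-195,0,0]
  ],
  "roll": [0,0,0,0,0]
}}

```text
time: 5.5
position: [0.4711, -0.1487, 0.2317]
tool_rot: [-0.104, 1.577, 0.109]
ft_force: [0.4, 0.7, -1.1]
grip_width: 0.319
```

```bash
python3 -c "
from h import *
im,W=cloud('top');P=lane(W);hsv=cv2.cvtColor(im,cv2.COLOR_RGB2HSV)
im2,_=cloud('side')
cv2.imwrite('pics/m2.png',np.hstack([cv2.resize(im[110:260,190:390],(400,300)),cv2.resize(im2[130:330,210:410],(300,300))])[...,::-1])
m=(hsv[...,0]>105)&(hsv[...,0]<130)&(hsv[...,1]>150)&(abs(P[...,1])<60)&(abs(P[...,0])<145)
for a,b in((70,92),(48,66)):
  k=P[m&(P[...,2]>a)&(P[...,2]<b)];print(len(k),np.percentile(k,[1,5,50,95,99],axis=0).round(0).tolist())
plan((-120,200,230),(-55,200,230),(-55,200,125),(-55,20,125))"
```

```text
287 [[27.0, -53.0, 71.0], [35.0, -52.0, 71.0], [115.0, 6.0, 82.0], [130.0, 55.0, 87.0], [131.0, 56.0, 88.0]]
272 [[-29.0, -52.0, 48.0], [-28.0, -51.0, 50.0], [57.0, 8.0, 58.0], [128.0, 55.0, 64.0], [129.0, 56.0, 66.0]]
t 5.6 tcp lane [-129.9   -1.2  229.5] tool yaw err deg 0.20000000000000284 F [-0.3  0.4 -1. ]
[-120.  200.  230.] -> [  0. 201.  10.]
[-55. 200. 230.] -> [ -0. 201.  75.]
[-55. 200. 125.] -> [105. 201.  77.]
[-55.  20. 125.] -> [104.  21.  76.]
```

View pics/m2.png

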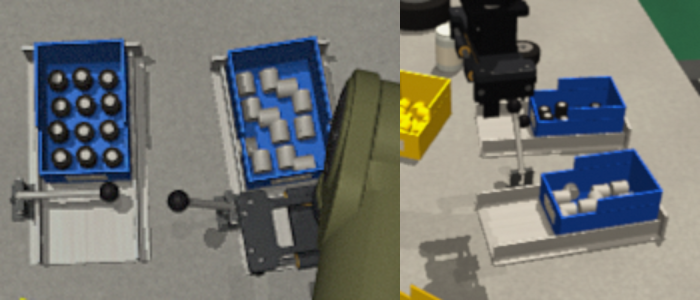

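Bin A is home: front wall at lane x −29, back wall at 130. The lever is still up, knob at (178,200). Next, over to the outer side of the knob.

Emit:
{"fn": "jog_arm", "kwargs": {
  "claw": [0,0,0,0,0],
  "xyz": [
    [0,45,15],
    [0,90,30],
    [0,135,50],
    [0,175,70],
    [0,191,75]
  ],
  "roll": [0,0,0,0,0]
}}

```text
time: 6.1
position: [0.5193, 0.057, 0.2276]
tool_rot: [-0.108, 1.58, 0.116]
ft_force: [-0.5, 0.0, -0.1]
grip_width: 0.004
```

```bash
python3 -c "
from h import *
plan((-55,190,230),(-55,190,125),(-55,20,125))"
```

```text
t 6.1 tcp lane [-54.4 195.9 227.6] tool yaw err deg 0.5999999999999943 F [-0.5  0.  -0.1]
[-55. 190. 230.] -> [-2. -6. -1.]
[-55. 190. 125.] -> [103.  -6.   1.]
[-55.  20. 125.] -> [ 102. -176.   -1.]
```

Emit:
{"fn": "jog_arm", "kwargs": {
  "claw": [0,0,0,0],
  "xyz": [
    [40,-5,0],
    [80,-5,0],
    [103,-6,0],
    [103,-6,0]
  ],
  "roll": [0,0,0,0]
}}

```text
time: 6.5
position: [0.5153, 0.0503, 0.12]
tool_rot: [-0.109, 1.589, 0.113]
ft_force: [-0.5, 0.0, -0.1]
grip_width: 0.003
```

Emit:
{"fn": "jog_arm", "kwargs": {
  "claw": [0,0,0,0,0],
  "xyz": [
    [0,-15,0],
    [0,-30,0],
    [0,-45,0],
    [0,-60,0],
    [0,-75,0]
  ],
  "roll": [0,0,0,0,0]
}}

```text
time: 7.0
position: [0.5278, -0.023, 0.1219]
tool_rot: [-0.108, 1.584, 0.116]
ft_force: [-0.0, 3.0, 1.9]
grip_width: 0.009
```

```bash
python3 -c "
from h import *
plan((-55,60,125),(-55,20,125))
im,_=cloud('top')
im2,_=cloud('side')
cv2.imwrite('pics/m3.png',np.hstack([cv2.resize(im[110:260,190:390],(400,300)),cv2.resize(im2[130:330,210:410],(300,300))])[...,::-1])"
```

```text
t 7.0 tcp lane [-56.5 115.5 121.9] tool yaw err deg 0.5999999999999943 F [-0.   3.   1.9]
[-55.  60. 125.] -> [ -3. -55.   1.]
[-55.  20. 125.] -> [ -4. -95.   0.]
```

View pics/m3.png

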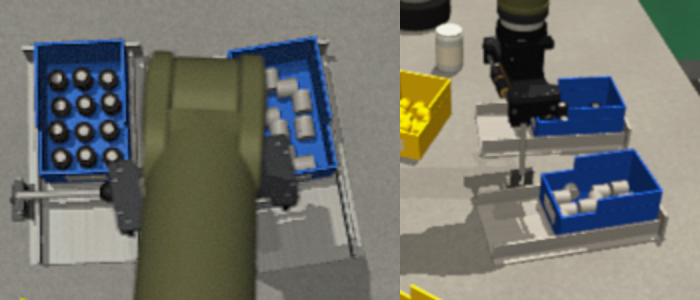

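The fingers press the lever with 3 N. It is near upright, with its foot at (522,180) in the side crop. I'll sweep on past centre.

Emit:
{"fn": "jog_arm", "kwargs": {
  "claw": [0,0,0,0,0],
  "xyz": [
    [0,-15,0],
    [0,-30,0],
    [0,-45,0],
    [0,-60,0],
    [0,-75,0]
  ],
  "roll": [0,0,0,0,0]
}}

```text
time: 7.6
position: [0.538, -0.1002, 0.1216]
tool_rot: [-0.107, 1.585, 0.111]
ft_force: [-0.2, 0.1, 0.0]
grip_width: 0.006
```

Emit:
{"fn": "jog_arm", "kwargs": {
  "claw": [0,0,0,0],
  "xyz": [
    [0,-12,0],
    [0,-24,0],
    [0,-30,0],
    [0,-30,0]
  ],
  "roll": [0,0,0,0]
}}

```text
time: 8.0
position: [0.5421, -0.1309, 0.1215]
tool_rot: [-0.106, 1.585, 0.109]
ft_force: [0.4, 0.9, 0.8]
grip_width: 0.003
```

```bash
python3 -c "
from h import *
plan()
im2,_=cloud('side')
cv2.imwrite('pics/m4.png',cv2.resize(im2[130:330,210:410],(400,400))[...,::-1])"
```

```text
t 8.0 tcp lane [-56.5   6.6 121.5] tool yaw err deg 0.20000000000000284 F [0.4 0.9 0.8]
```

View pics/m4.png

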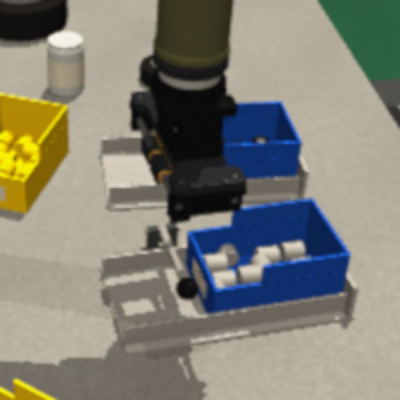

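The lever has snapped down across the mouth, its knob at (187,288) in front of the bin. I'll raise and retreat, then check.

Emit:
{"fn": "jog_arm", "kwargs": {
  "claw": [0,0,0,0,0],
  "xyz": [
    [-40,0,0],
    [-80,0,0],
    [-110,-30,-15],
    [-120,-75,-30],
    [-120,-120,-40]
  ],
  "roll": [0,0,0,0,0]
}}

```text
time: 8.55
position: [0.522, -0.2548, 0.2444]
tool_rot: [-0.109, 1.58, 0.113]
ft_force: [-0.3, -0.4, -0.6]
grip_width: 0.006
```

Emit:
{"fn": "jog_arm", "kwargs": {
  "claw": [0,0,0,0,0],
  "xyz": [
    [0,-45,-5],
    [0,-90,-10],
    [0,-130,-15],
    [0,-150,-15],
    [0,-150,-15]
  ],
  "roll": [0,0,0,0,0]
}}

```text
time: 9.05
position: [0.527, -0.4083, 0.2434]
tool_rot: [-0.107, 1.582, 0.108]
ft_force: [0.7, 0.7, -1.0]
grip_width: 0.006
```

```bash
python3 -c "
from h import *
im,W=cloud('top');P=lane(W);hsv=cv2.cvtColor(im,cv2.COLOR_RGB2HSV)
cv2.imwrite('pics/m5.png',im[...,::-1])
m=(hsv[...,0]>105)&(hsv[...,0]<130)&(hsv[...,1]>150)&(abs(P[...,1])<60)&(abs(P[...,0])<145)
k=P[m&(P[...,2]>48)&(P[...,2]<92)];print(len(k),np.percentile(k,[1,50,99],axis=0).round(0).tolist())
k=P[(hsv[...,2]<50)&(abs(P[...,1])<60)&(abs(P[...,0]+55)<22)&(P[...,2]>35)];print('knob',len(k),np.median(k,0) if len(k) else 0)
plan()
o=np.load('top0.npz')['im'];d=(abs(o.astype(int)-im).sum(-1)>60);print('left-half changes',d[120:255,100:262].sum(),d[240:340,175:275].sum())"
```

```text
647 [[-29.0, -53.0, 49.0], [92.0, -3.0, 67.0], [130.0, 56.0, 88.0]]
knob 67 [-55.23046533 -28.07207958  54.93060914]
t 9.1 tcp lane [-106.9 -264.2  243.5] tool yaw err deg 0.4000000000000057 F [0.4 0.5 0.1]
left-half changes 1 1
```

View pics/m5.png

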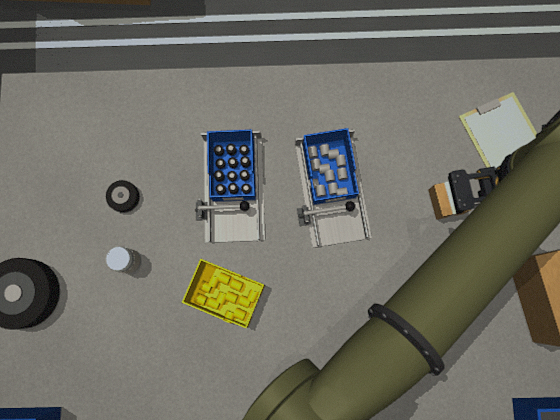

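Bin A is home, and its lever lies level across the mouth, knob at (350,206). Lane B is unchanged, and the tool hovers free above the carton.

```bash
python3 -c "
from bench import order
print(order.close_job())"
```

```text
the job is handed in; nothing more can be done
None
```

The job is done and handed in at about 9 s on the robot's clock. I pushed the right-hand lane's bin (lane A) about 53 mm along its lane until it met the back stop. I then swept the lever past centre with closed fingertips, and it snapped down across the mouth.

Last checks:
- **Bin A:** in the depth image its front wall is at lane x of about −29 mm and its back wall at +130 mm, so it is fully home. At the stop the push force rose to about 13 N with no further movement.
- **Lever A:** its knob is at lane (−55, −28) mm, with its top surface measured at about 55 mm, so it is level across the mouth (expected y is −30 mm).
- **Surroundings:** lane B, its bin and lever, and the nearer yellow bin show no change from the first picture. The wheel and can look unmoved.
- **Carton and second yellow bin:** in the last picture the arm partly hid the carton and fully hid the second yellow bin, so I did not check either. The tool passed about 19 cm above the carton and felt no contact force.
- **Robot:** the arm was clear of everything, at about 24 cm height, with no contact force at hand-in. No checks failed or disagreed.

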